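# Open the test station's sash to its catch and prove the catch

### The arm

A 6-joint arm with a two-finger parallel gripper is mounted at the origin on the work surface. World frame = base frame: x ahead of the robot, y to its left, z up, the work surface at z = 0. Lengths are in mm, angles in rad, forces in N, time in s.
With the tool pointing down it reaches from about 300 to 775 mm from the base axis. Payload 14.6 kg.
Tool frame: the origin (TCP) lies midway between the tips of the shut fingers; the grasp point (between the pads) lies 19 mm behind it; z points along the fingers, y is the direction in which the jaws open and shut (so a half turn about z gives the same grasp; the last joint's range is limited). The gripper opens to 94 mm and grips with 3 to 60 N. Pads are 16 mm wide; open, the fingers measure 119 mm over their backs; the gripper's body (75 mm by 177 mm) begins 78 mm behind the grasp point.
Start: joints at [1.104, 0.3, 1.521, -0, 1.321, -0.067], TCP at [214.075, 506.617, 205.446] pointing down, gripper open.
Joint ranges: [-3.03, 3.03], [-0.79, 2.21], [0.23, 2.52], [-1.04, 4.18], [0, 3.07], [-2.55, 2.55]. Speed limits (rad/s): [2.22, 2.22, 2.57, 3.14, 3.14, 3.14].

### API

Orientations are given as [roll, pitch, yaw] about the fixed x, y, z axes, in that order (R = Rz(yaw) Ry(pitch) Rx(roll)).
In Python, from cell import manip gives the robot as it stands.
- The arm moves only by the tool play_rows, never from a script. Its argument "commands" is a list of rows, each an object of numbers: "x", "y", "z": the shift along the tool's x, y, z in m; "wx", "wy", "wz": the turn, a rotation vector about the tool's x, y, z in degrees; "grip": the opening, from 0 (shut) to 1 (fully open). In form: [{"x": .., "y": .., "z": .., "wx": .., "wy": .., "wz": .., "grip": ..}, ...]. A call has 1 to 20 rows; each row shifts and turns the commanded pose from where the row before left it, along the tool's axes as they then stand; what a row does not reach is not made up. A row lasts 1/8 s, in which the tool goes at most 62.5 mm and 10.7 degrees, less where a joint would pass 70% of its speed; a pose out of reach is approached as far as the arm can. A call is refused whole if a number of a shift passes 0.0625 or a number of a turn 10.7, either way. A call with a gripper value outside its range is refused whole. The fingers move at their own pace and stop on an object; "squeeze" is the grip in N (left out, the last holds). Time passes only in rows, so rows that do not move let the fingers close. It gives the time, the measured TCP pose, the force and the opening at its end, in the units of the state.
- manip.read_state(): the state, without advancing time (a new reading comes with each control period).
- manip.camera(name): name is "scene" or "top" or "wrist"; returns (picture, depth): 400x640x3 uint8, red, green, blue; 400x640 float32, mm along the optical axis (not along the pixel's ray), 0 where there is no reading.
- manip.camera_info(name): a dict with "intrinsics" (3x3 intrinsics, pixels), "camera_from_world" (4x4, takes a point from world to camera coordinates); the wrist camera has in their place "tool_from_camera" (4x4, takes a point from camera to tool coordinates, whose origin is the TCP and whose axes are the flange's). Camera axes: x right, y up, looking along -z (the intrinsics and any distortion apply to the point x, -y, -z); pixel columns grow to the right and rows downward; lengths in mm; the calibration is good to about 2 mm. A picture is of the moment at which its call begins: read the wrist's pose just before it. camera_info takes no time and is no camera call.
- manip.sign_off(): hands the job in, once; it reports no verdict.
The state is a dict: "clock": time; "joints": joint angles; "qd": joint speeds; "effort": joint torques, N m; "eef_pos": TCP position; "eef_rot": TCP orientation; "wrist_force": force on the tool from outside, world axes, zero at the start; "moment": the same for the moment, N m; "finger_gap": finger opening in mm.
Only numpy, scipy, OpenCV 4.12 (cv2) and the standard library are available. Lean on these libraries where they do the work, as an engineer would, in place of code of your own. Each camera call takes 0.05 s, during which the arm holds its last target.

### The job

Raise the yellow-railed clear sash of the test station until the black line on its rail stands level with the green pointer and the ball catch there has snapped in, and let go. Then make sure that the catch holds: press down on top of the yellow rail with about 12 N for a second, never with more than 25 N, and leave the sash caught at the pointer. Leave the lamps, tools and boxes around it where they are.

Things in the scene. Friction and masses are not known exactly. Their poses are not given: they have to be found in the camera images.
- station: fixed test station with a sliding sash in its front: 370 mm wide, 525 high; grey base box 50 mm high, profile frame, clear panels. Origin on the belt, straight below the middle of the sash rail's front; x points into the station, y to the left of someone facing it, z up. Base front at x = 25 mm; jambs 30 x 30 mm, fronts at x = 30, centres at y = -167 and +167; start box 60 high at y = -187 to -237. Turned by up to 0.2 rad
- sash: the sash: clear pane with a yellow lift rail along its foot. Origin at the middle of the rail's front lower edge (the edge to push under), 112 to 142 mm above the belt at the start; axes as the station's. Rail 292 mm long (y), 26 high (z, from its underside up), 55 deep (x, from its front back). Slides straight up and down, 160 mm in all; spring balanced, stays where left, 2 to 5 N move it
- ledge (a point): middle of the flat top of the yellow rail, 26 mm above its lower edge and 20 mm behind its front: the place to press down. The rail's top is a free ledge 42 mm deep in front of the upright pane, 292 mm long
- line (a point): a point on the black line that runs along the front of the yellow rail, at the rail's left (+y) end, 13 mm above its lower edge and 140 mm left of its middle. It starts 45 to 120 mm below the pointer
- mark (a point): tip of the green pointer on the black ball catch on the left front jamb (catch 167 to 217 mm left of the station's middle, 30 mm forward of the jamb); its height varies. From 23 to 8 mm below it the ball rides up a ramp (8 to 15 N upward), then snaps in level with the pointer. Seated, it holds against roughly 25 N up or down, gives 1 mm per 4 N, springs back within 2 mm
- lamp_front: black and red lamp housing, 84 x 60 x 40 mm, lying on the green belt in front of the station; origin at the centre of its underside; bystander
- lamp_left: the same kind of housing on the belt to the left; bystander
- lamp_right: the same kind of housing on the belt to the right; bystander
- driver: grey cordless screwdriver, 210 mm long and 40 mm high, lying along its x; origin under its middle; bystander
- screw_jar: clear jar with a white cap, 68 mm across, 85 mm high; origin at the centre of its underside; bystander
- tape_roll: yellow tape roll lying flat, 96 mm across, 24 mm high; origin at the centre of its underside; bystander
- bezel_bin: blue open bin of red bezels, 150 x 110 x 50 mm; origin at the centre of its underside; bystander

How it is judged (in metres and radians):
On the way, in this order (a step that is already met when the one before it is completed fails the run):
1. the sash is up, its line within 5 mm of the pointer, and stays there with the robot off it (z of line in the frame of mark between -0.005 and 0.005 m and contact force between each of the fingers, the arm and sash below 0.5 N), for 0.3 s.
2. the rail is pressed down from above with more than 8 N for 0.8 s, and the catch keeps the line within 8 mm of the pointer (z of line in the frame of mark between -0.008 and 0.008 m and contact force between the fingers and sash above 8 N and z of the grasp point in the frame of sash above 0.026 m), for 0.8 s.
At the end, for the whole second after the job is handed in: the sash stands still with its line within 5 mm of the green pointer, held by the catch, and the robot is off it (all of step 1 and linear speed of sash below 0.01 m/s); the robot touches nothing.
It fails at once if the rail is pressed from above with more than 25 N (contact force between the fingers and sash above 25 N and z of the grasp point in the frame of sash above 0.026 m).
It fails at once if a bystander (lamp housing, screwdriver, jar, tape roll, bin) is moved by more than 20 mm (distance of any of lamp_front, lamp_left, lamp_right, driver, screw_jar, tape_roll, bezel_bin from where it was at the start of the episode above 0.02 m).
It also fails if it takes over 67 s, if anything falls off the work surface, if the arm or the gripper's body presses on something with over 40 N, if the wrist force passes 120 N, or if a joint passes its speed limit or range.

## Working session

There is one attempt and no reset: what is moved stays moved. The work goes in short steps, Python scripts to look and compute and a tool call to move; the robot and the scene stay as the last step left them, time stands still between calls to the robot, and variables do not carry over. Pictures are saved under pics/ and viewed, and the job is handed in when it is done.

Besides the shell and the picture viewer there is one more tool, called after ">>>" as name([rows], argument=value, ...), one row to a line, values as JSON. play_rows: Moves the arm, as the interface text tells. Its arguments: {"type":"object","properties":{"commands":{"type":"array"},"squeeze":{"type":"number"}},"required":["commands"]}

```bash
mkdir -p pics; cat > h.py <<'E'
import numpy as np,cv2
from cell import manip
from scipy.spatial.transform import Rotation as R
def grab(n,tag):
    s=manip.read_state(); p,d=manip.camera(n); cv2.imwrite(f'pics/{tag}.png',p[:,:,::-1]); np.savez(f'{tag}.npz',p=p,d=d); return s,p,d
def pts(n,d,s=None):
    i=manip.camera_info(n);K=np.array(i['intrinsics'])
    v,u=np.mgrid[:d.shape[0],:d.shape[1]]
    X=np.stack([(u-K[0,2])/K[0,0]*d,-(v-K[1,2])/K[1,1]*d,-d,np.ones_like(d)],-1)
    if n=='wrist':
        T=np.eye(4);T[:3,:3]=R.from_euler('xyz',s['eef_rot']).as_matrix();T[:3,3]=s['eef_pos'];M=T@np.array(i['tool_from_camera'])
    else: M=np.linalg.inv(np.array(i['camera_from_world']))
    return (X@M.T)[...,:3]
E
python3 - <<'E'
from h import *
for n in ['scene','top','wrist']:
    s,p,d=grab(n,n+'0'); print(n,manip.camera_info(n))
print(s)
E
```

```text
scene {'intrinsics': array([[487.09468814,   0.        , 310.37432693],
       [  0.        , 487.09468814, 197.76137739],
       [  0.        ,   0.        ,   1.        ]]), 'camera_from_world': array([[-6.56656953e-01, -7.54189260e-01,  4.53832455e-04,
         2.78537373e+02],
       [ 6.00236484e-01, -5.22248934e-01,  6.05782316e-01,
        -4.36034038e+02],
       [-4.56637503e-01,  3.98063576e-01,  7.95630303e-01,
        -1.51897642e+03],
       [ 0.00000000e+00,  0.00000000e+00,  0.00000000e+00,
         1.00000000e+00]])}
top {'intrinsics': array([[389.85606691,   0.        , 327.34111353],
       [  0.        , 389.85606691, 200.27042195],
       [  0.        ,   0.        ,   1.        ]]), 'camera_from_world': array([[ 1.08902850e-02, -9.99934813e-01, -3.43091052e-03,
        -6.66012178e+01],
       [ 9.98435288e-01,  1.06856225e-02,  5.48889115e-02,
        -4.97313950e+02],
       [-5.48486720e-02, -4.02329803e-03,  9.98486573e-01,
        -1.42973375e+03],
       [ 0.00000000e+00,  0.00000000e+00,  0.00000000e+00,
         1.00000000e+00]])}
wrist {'intrinsics': arr
[... 489 characters left out ...]
      1.00000000e+00]])}
{'clock': 0.1, 'joints': array([ 1.10438382e+00,  3.00418994e-01,  1.52153639e+00,  2.71659844e-06,
        1.32068437e+00, -6.66106341e-02]), 'qd': array([-1.26660444e-04,  6.61283302e-05, -1.72561892e-03, -1.64314515e-04,
       -2.12577019e-03, -1.04357408e-03]), 'effort': array([ 6.29359620e-04, -5.32636464e+01, -3.53290057e+01,  7.09445472e-02,
        2.34476494e-02, -7.98123688e-05]), 'eef_pos': array([213.97931664, 506.40864846, 204.93381069]), 'eef_rot': array([-3.14054805e+00, -7.23220621e-05,  2.74179007e+00]), 'wrist_force': array([0.08326275, 0.64091644, 0.17012782]), 'moment': array([0.00684698, 0.05592667, 0.00835546]), 'finger_gap': 93.90602210288712}
```

View pics/scene0.png

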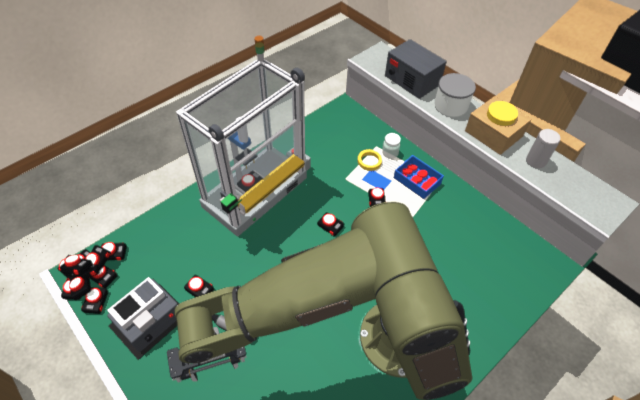

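View pics/top0.png

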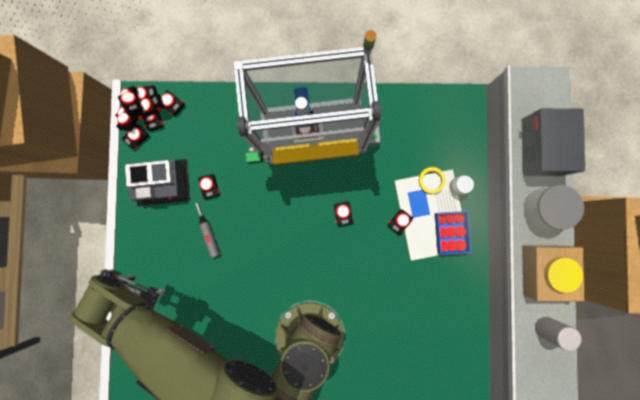

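View pics/wrist0.png

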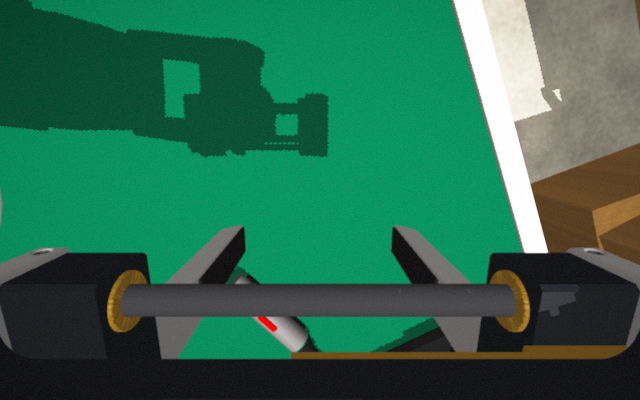

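The scene view shows the yellow rail at about (270,182) and the green pointer at (229,202). In the top view they are at (315,151) and (253,156). The lamp in front is at (343,212) in the top view. I'll measure these from the depth data.

```bash
python3 - <<'E'
from h import *
for n,roi,groi in [('top',(130,170,265,365),(148,166,243,263)),('scene',(150,215,232,312),(190,213,218,240))]:
    f=np.load(n+'0.npz');p,d=f['p'],f['d'];P=pts(n,d)
    h=cv2.cvtColor(p,cv2.COLOR_RGB2HSV)
    m=cv2.inRange(h,(18,120,80),(35,255,255))>0; k=np.zeros_like(m);a,b,c,e=roi;k[a:b,c:e]=1;m&=k
    m&=d>0
    X=P[m]; print(n,'yellow',m.sum(),np.percentile(X,[1,10,50,90,99],axis=0).round(1).tolist())
    # top face points
    zt=np.percentile(X[:,2],80); t=X[abs(X[:,2]-zt)<5]; 
    c,(w,hh),an=cv2.minAreaRect(t[:,:2].astype(np.float32)); print(zt,len(t),c,w,hh,an, cv2.boxPoints((c,(w,hh),an)).round(1).tolist())
    a,b,c,e=groi
    g=cv2.inRange(h,(50,150,60),(75,255,255))
    k=np.zeros_like(m);k[a:b,c:e]=1; G=P[(P[...,2]>100)&(P[...,2]<330)&k&(g>0)]
    print('green',len(G),np.percentile(G,[1,10,50,90,99],axis=0).round(1).tolist() if len(G) else '')
    im=cv2.resize(p[min(roi[0],groi[0])-20:max(roi[1],groi[1])+20,groi[2]-15:roi[3]+10],None,fx=5,fy=5,interpolation=cv2.INTER_CUBIC)
    cv2.imwrite(f'pics/z_{n}.png',im[:600,:800,::-1])
E
```

```text
top yellow 1455 [[616.7, -159.5, 142.2], [629.2, -132.8, 148.6], [655.4, -18.5, 153.1], [678.0, 95.6, 188.2], [687.2, 122.6, 214.3]]
160.89578879039922 166 (651.1848754882812, -18.748992919921875) 42.658931732177734 285.7470703125 7.114609241485596 [[612.2999877929688, 120.4000015258789], [647.7000122070312, -163.1999969482422], [690.0, -157.89999389648438], [654.7000122070312, 125.69999694824219]]
green 144 [[602.6, 149.6, 215.5], [604.7, 155.8, 225.7], [615.3, 172.3, 242.5], [628.3, 190.8, 246.4], [631.7, 194.7, 248.4]]
scene yellow 1147 [[614.0, -158.2, 135.8], [625.7, -130.4, 146.1], [651.5, -9.1, 153.4], [677.3, 94.7, 160.9], [689.5, 122.3, 172.7]]
157.2063942184303 600 (654.877685546875, -18.78125) 52.572227478027344 286.8206787109375 6.973572731018066 [[611.4000244140625, 120.4000015258789], [646.2000122070312, -164.3000030517578], [698.4000244140625, -157.89999389648438], [663.5999755859375, 126.80000305175781]]
green 94 [[603.0, 153.3, 217.7], [607.5, 156.9, 231.0], [618.0, 173.9, 244.1], [629.9, 189.8, 248.3], [632.8, 193.6, 251.6]]
```

```bash
ls pics
```

```text
scene0.png
top0.png
wrist0.png
z_scene.png
z_top.png
```

View pics/z_scene.png

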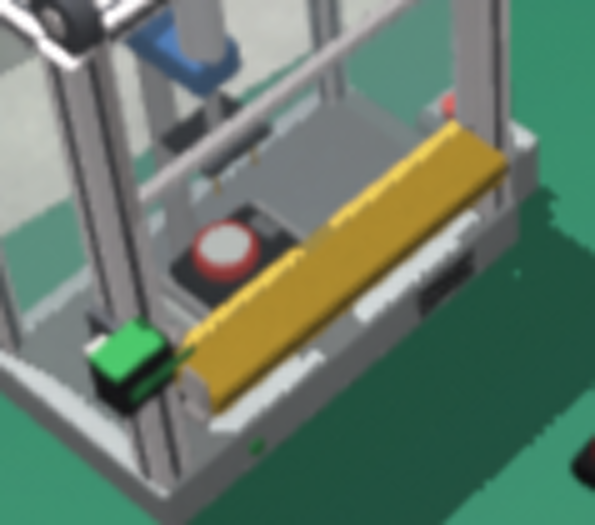

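View pics/z_top.png

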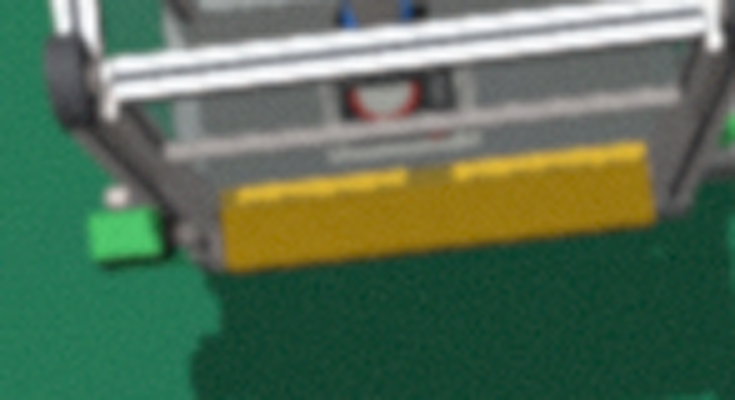

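>>> play_rows([
  {"x": -0.037, "y": -0.032},
  {"x": -0.037, "y": -0.032},
  {"x": -0.037, "y": -0.032},
  {"x": -0.037, "y": -0.032},
  {"x": -0.037, "y": -0.032},
  {"x": -0.037, "y": -0.032},
  {"x": -0.037, "y": -0.032},
  {"x": -0.037, "y": -0.032},
  {"x": -0.037, "y": -0.032},
  {"x": -0.037, "y": -0.032},
  {"x": -0.037, "y": -0.032, "grip": 0},
  {"x": -0.037, "y": -0.032, "grip": 0},
])

```text
$.commands[0]: bad value
```

```bash
python3 -c "
from h import *
s=manip.read_state();print(s['clock'],s['joints'].tolist(),s['eef_pos'],s['eef_rot'],s['finger_gap'])"
```

```text
0.15 [1.104359194134062, 0.3003658353332681, 1.521423538781724, 2.510570590821948e-05, 1.3206895943712347, -0.06659966926121644] [214.00768298 506.44800685 205.0107161 ] [-3.14070992e+00 -8.32497856e-05  2.74174893e+00] 94.01622209056387
```

>>> play_rows([
  {"wz": 10.5},
  {"wz": 10.5},
  {"wz": 10.5},
  {"wz": 10.5},
  {"wz": 10.5},
  {"wz": 10.5},
  {"wz": 10.5},
  {"wz": 10.5},
  {"wz": 10.5},
  {"wz": 10.5},
  {"wz": 10.5},
  {"wz": 10.5},
  {"wz": 10.5},
  {"wz": 10.5},
  {"wz": 3},
])

```text
$.commands[0]: bad value
```

```bash
python3 -c "
from h import *
s=manip.read_state();print(s['clock'],s['joints'].tolist(),s['eef_pos'],s['eef_rot'],s['finger_gap'])"
```

```text
0.15 [1.104359194134062, 0.3003658353332681, 1.521423538781724, 2.510570590821948e-05, 1.3206895943712347, -0.06659966926121644] [214.00768298 506.44800685 205.0107161 ] [-3.14070992e+00 -8.32497856e-05  2.74174893e+00] 94.01622209056387
```

>>> play_rows([
  {"x": -0.037, "y": -0.032, "z": 0, "wx": 0, "wy": 0, "wz": 0, "grip": 0},
  {"x": -0.037, "y": -0.032, "z": 0, "wx": 0, "wy": 0, "wz": 0, "grip": 0},
  {"x": -0.037, "y": -0.032, "z": 0, "wx": 0, "wy": 0, "wz": 0, "grip": 0},
  {"x": -0.037, "y": -0.032, "z": 0, "wx": 0, "wy": 0, "wz": 0, "grip": 0},
  {"x": -0.037, "y": -0.032, "z": 0, "wx": 0, "wy": 0, "wz": 0, "grip": 0},
  {"x": -0.037, "y": -0.032, "z": 0, "wx": 0, "wy": 0, "wz": 0, "grip": 0},
  {"x": -0.037, "y": -0.032, "z": 0, "wx": 0, "wy": 0, "wz": 0, "grip": 0},
  {"x": -0.037, "y": -0.032, "z": 0, "wx": 0, "wy": 0, "wz": 0, "grip": 0},
  {"x": -0.037, "y": -0.032, "z": 0, "wx": 0, "wy": 0, "wz": 0, "grip": 0},
  {"x": -0.037, "y": -0.032, "z": 0, "wx": 0, "wy": 0, "wz": 0, "grip": 0},
  {"x": -0.037, "y": -0.032, "z": 0, "wx": 0, "wy": 0, "wz": 0, "grip": 0},
  {"x": -0.037, "y": -0.032, "z": 0, "wx": 0, "wy": 0, "wz": 0, "grip": 0},
])

```text
clock: 1.65
eef_pos: [474.0, -21.5, 205.4]
eef_rot: [3.142, -0.0, 2.742]
wrist_force: [0.3, 1.1, 0.3]
finger_gap: 0.2
```

```bash
python3 -c "
from h import *
s=manip.read_state();print(s['clock'],s['joints'].tolist(),s['eef_pos'],s['eef_rot'],s['finger_gap'])"
```

```text
1.65 [-0.12258159802941997, 0.1310290777753725, 1.7263143378605186, 9.453197733965184e-05, 1.2842334999122438, -1.293467449493561] [474.04934949 -21.50110548 205.41421607] [ 3.14150113e+00 -9.69083949e-06  2.74165546e+00] 0.21623231457157446
```

>>> play_rows([
  {"x": 0, "y": 0, "z": -0.005, "wx": 0, "wy": 0, "wz": 10.5, "grip": 0},
  {"x": 0, "y": 0, "z": -0.005, "wx": 0, "wy": 0, "wz": 10.5, "grip": 0},
  {"x": 0, "y": 0, "z": -0.005, "wx": 0, "wy": 0, "wz": 10.5, "grip": 0},
  {"x": 0, "y": 0, "z": -0.005, "wx": 0, "wy": 0, "wz": 10.5, "grip": 0},
  {"x": 0, "y": 0, "z": -0.005, "wx": 0, "wy": 0, "wz": 10.5, "grip": 0},
  {"x": 0, "y": 0, "z": -0.005, "wx": 0, "wy": 0, "wz": 10.5, "grip": 0},
  {"x": 0, "y": 0, "z": -0.005, "wx": 0, "wy": 0, "wz": 10.5, "grip": 0},
  {"x": 0, "y": 0, "z": -0.005, "wx": 0, "wy": 0, "wz": 10.5, "grip": 0},
  {"x": 0, "y": 0, "z": -0.005, "wx": 0, "wy": 0, "wz": 10.5, "grip": 0},
  {"x": 0, "y": 0, "z": -0.005, "wx": 0, "wy": 0, "wz": 10.5, "grip": 0},
  {"x": 0, "y": 0, "z": -0.005, "wx": 0, "wy": 0, "wz": 10.5, "grip": 0},
  {"x": 0, "y": 0, "z": -0.005, "wx": 0, "wy": 0, "wz": 10.5, "grip": 0},
  {"x": 0, "y": 0, "z": -0.005, "wx": 0, "wy": 0, "wz": 10.5, "grip": 0},
  {"x": 0, "y": 0, "z": -0.005, "wx": 0, "wy": 0, "wz": 10.5, "grip": 0},
  {"x": 0, "y": 0, "z": -0.005, "wx": 0, "wy": 0, "wz": 3, "grip": 0},
])

```text
clock: 3.52
eef_pos: [473.5, -19.9, 280.5]
eef_rot: [-3.142, 0.0, 0.12]
wrist_force: [0.3, -0.1, -0.4]
finger_gap: 0.7
```

```bash
python3 -c "
from h import *
s=manip.read_state();print(s['clock'],s['joints'].tolist(),s['eef_pos'],s['eef_rot'],s['finger_gap'])"
```

```text
3.525 [-0.11932121638932615, 0.07777248310343732, 1.6103688933834643, -4.172466070487358e-06, 1.4537807145971566, 1.3313887810986875] [473.4998185  -19.90727165 280.47255341] [-3.14151856e+00  3.21024088e-04  1.20086829e-01] 0.6903698268657594
```

>>> play_rows([
  {"x": 0, "y": 0, "z": 0, "wx": 0, "wy": 10, "wz": 0, "grip": 0},
  {"x": 0, "y": 0, "z": 0, "wx": 0, "wy": 10, "wz": 0, "grip": 0},
  {"x": 0, "y": 0, "z": 0, "wx": 0, "wy": 10, "wz": 0, "grip": 0},
  {"x": 0, "y": 0, "z": 0, "wx": 0, "wy": 10, "wz": 0, "grip": 0},
])

```text
clock: 4.03
eef_pos: [473.4, -20.1, 281.0]
eef_rot: [3.14, -0.704, 0.124]
wrist_force: [1.3, 0.1, 0.2]
finger_gap: 0.3
```

```bash
python3 -c "
from h import *
s,p,d=grab('wrist','w1');print(s['clock'],s['joints'].tolist(),s['eef_pos'],s['eef_rot'],s['finger_gap'])"
```

```text
4.025 [-0.25855141937577736, -0.30497351503340026, 2.098262308020976, 0.3747378012957863, 0.7155075867093231, 0.9849772516034923] [473.43197198 -20.13295482 280.97035835] [ 3.13994964 -0.70443734  0.1238268 ] 0.2715221706231685
```

View pics/w1.png

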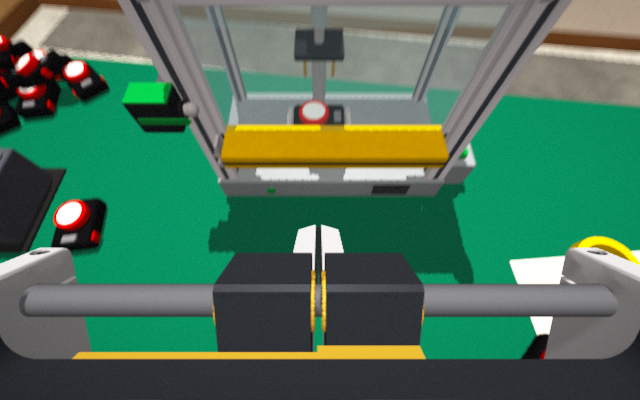

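```bash
cat > kin.py <<'E'
import numpy as np
from scipy.spatial.transform import Rotation as R
from scipy.optimize import least_squares
D=[([1.104359,0.300366,1.521424,0,1.320690,-0.0666],[214.008,506.448,205.011],[-3.14071,-8e-5,2.741749]),
([-0.122582,0.131029,1.726314,0,1.284233,-1.293467],[474.049,-21.501,205.414],[3.1415,0,2.741655]),
([-0.119321,0.077772,1.610369,0,1.453781,1.331389],[473.4998,-19.907,280.4726],[-3.141519,3.2e-4,0.120087]),
([-0.258551,-0.304974,2.098262,0.374738,0.715508,0.984977],[473.432,-20.133,280.970],[3.13995,-0.704437,0.123827])]
E_=lambda s,a:R.from_euler(s,a)
def rot(q): return E_('z',q[0])*E_('y',q[1]+q[2])*E_('z',q[3])*E_('y',q[4])*E_('z',q[5])*E_('z',np.pi/2)
def pos(q,p):
    a,h,L1,lx,lz,T,lat=p
    v=np.array([a+L1*np.sin(q[1]),lat,h+L1*np.cos(q[1])])+E_('y',q[1]+q[2]).apply([lx,0,lz])
    return E_('z',q[0]).apply(v)+rot(q).apply([0,0,T])
if __name__=='__main__':
    for q,x,e in D:
        print((rot(q).inv()*E_('xyz',e)).magnitude())
    r=least_squares(lambda p:np.concatenate([pos(q,p)-x for q,x,e in D]),[50,300,400,0,400,250,37]);print(r.x.round(2),r.fun.round(2),np.linalg.svd(r.jac)[1])
E
python3 kin.py
```

```text
2.2042728366285603e-05
9.332830704170208e-05
4.492615224143879e-06
9.352789865880401e-07
[  0.   221.19 424.18  40.89 447.5  270.62  36.61] [-0.   -0.    0.    0.   -0.02  0.    0.    0.01  0.    0.    0.   -0.  ] [3.94828862 2.84165462 2.00251239 0.52092903 0.19847827 0.08920762
 0.0851178 ]
```

```bash
python3 - <<'E'
from h import *
f=np.load('w1.npz');p=f['p'];cv2.imwrite('pics/w1z.png',cv2.resize(p[70:210,110:260],None,fx=4,fy=4,interpolation=cv2.INTER_CUBIC)[...,::-1])
s=manip.read_state();P=pts('wrist',f['d'],s)
m=cv2.inRange(cv2.cvtColor(p,cv2.COLOR_RGB2HSV),(18,120,80),(35,255,255))>0;m&=(P[...,0]>580)&(P[...,2]>90)
X=P[m];print(X.min(0),X.max(0),np.percentile(X,[5,50,95],axis=0))
print([(c,P[150,c].round(1)) for c in range(225,445,30)])
print([(r,P[r,300].round(1)) for r in range(120,176,4)])
h=cv2.cvtColor(p,cv2.COLOR_RGB2HSV)
for r in range(78,134,4): print(r,[(c,h[r,c].tolist(),P[r,c].round(0).tolist()) for c in (128,150,175,186,190)])
E
```

```text
[ 610.86910363 -183.76276969  101.03522431] [690.93292272 127.40173284 255.12042841] [[ 618.71933923 -148.87435783  135.49424718]
 [ 650.11786299  -18.14713596  149.60135267]
 [ 681.1610669   109.32610569  161.26310887]]
[(225, array([624.5, 118.4, 149.9])), (255, array([629. ,  80.1, 150.2])), (285, array([633.6,  41.8, 150.3])), (315, array([638.5,   3.6, 150. ])), (345, array([643.6, -34.7, 149.6])), (375, array([647.4, -72.9, 150.7])), (405, array([ 653.8, -111.7,  148.6])), (435, array([ 657.6, -149.7,  149.7]))]
[(120, array([665.7,  25.9, 172.7])), (124, array([665.6,  26.3, 165.5])), (128, array([665.7,  26.7, 157.8])), (132, array([665. ,  27. , 150.7])), (136, array([658.9,  26.1, 150.1])), (140, array([653.7,  25.4, 148.2])), (144, array([645.7,  24.1, 150.1])), (148, array([639.8,  23.3, 149.4])), (152, array([633.1,  22.2, 150. ])), (156, array([627.5,  21.4, 149.1])), (160, array([623.5,  21. , 146. ])), (164, array([622.4,  21.2, 138.7])), (168, array([624.3,  22.2, 126.5])), (172, array([668.9,  33.2,  47.5]))]
78 [(128, [80, 236, 146], [900.0, 458.0, -0.0]), (150, [8
[... 2451 characters left out ...]
4.0, 189.0])]
122 [(128, [80, 243, 148], [777.0, 404.0, -0.0]), (150, [69, 226, 79], [602.0, 174.0, 218.0]), (175, [71, 233, 83], [605.0, 148.0, 218.0]), (186, [68, 230, 81], [405.0, -29.0, 456.0]), (190, [64, 118, 99], [607.0, 132.0, 218.0])]
126 [(128, [80, 255, 147], [766.0, 400.0, 0.0]), (150, [86, 74, 24], [604.0, 180.0, 209.0]), (175, [80, 59, 26], [608.0, 153.0, 208.0]), (186, [79, 251, 129], [781.0, 284.0, -0.0]), (190, [30, 4, 136], [637.0, 159.0, 175.0])]
130 [(128, [79, 233, 149], [757.0, 396.0, -1.0]), (150, [100, 38, 20], [603.0, 182.0, 203.0]), (175, [135, 54, 19], [607.0, 156.0, 202.0]), (186, [79, 255, 148], [772.0, 282.0, -2.0]), (190, [78, 194, 147], [637.0, 162.0, 167.0])]
```

View pics/w1z.png

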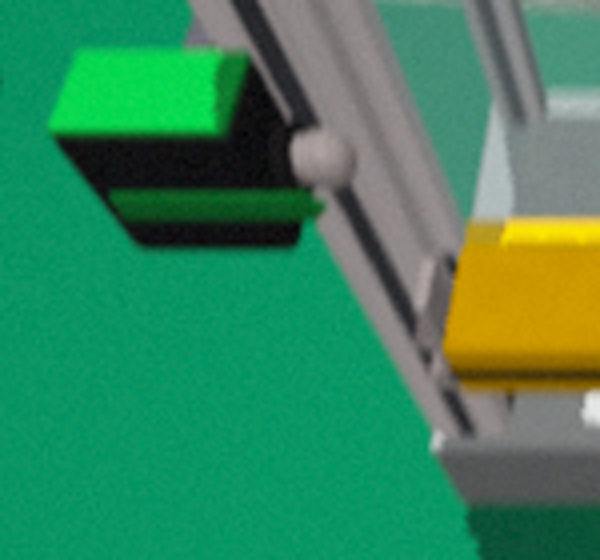

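```bash
cat >> kin.py <<'E'
P0=[0.,221.19,424.18,40.89,447.5,270.62,36.61]
lo=np.array([-3.03,-.79,.23,-1.04,0,-2.55]);hi=np.array([3.03,2.21,2.52,4.18,3.07,2.55])
psi=0.1235;O=np.array([628,-20.,0])
def S(x,y,z): return O+E_('z',psi).apply([x,y,z])
def tool(pitch,az=0,roll=0): # pitch: down from horizontal deg
    return E_('z',psi+np.radians(az))*E_('y',np.radians(pitch))*R.from_matrix(np.array([[0,0,1],[0,-1,0],[1,0,0]]).astype(float))*E_('z',np.radians(roll))
def ik(x,Rt,q0):
    f=lambda q:np.concatenate([(pos(q,P0)-x)/100,(rot(q).inv()*Rt).as_rotvec()])
    r=least_squares(f,np.clip(q0,lo+.01,hi-.01),bounds=(lo,hi));return r.x,np.abs(r.fun).max()
E
python3 - <<'E'
from kin import *
rng=np.random.default_rng(0)
for name,x in [('under',S(30,0,114)),('up',S(30,0,200)),('app',S(-60,0,114)),('press',S(20,0,240))]:
  for pitch in (0,15,30,45):
    sols=[]
    for _ in range(25):
        q,e=ik(x,tool(pitch),rng.uniform(lo,hi))
        if e<1e-4 and not any(np.abs(q-s).max()<.02 for s in sols): sols.append(q)
    print(name,pitch,[s.round(2).tolist() for s in sols])
E
```

```text
under 0 [[-0.22, 0.69, 2.09, 2.78, 1.23, -1.44]]
under 15 [[-0.21, 0.51, 2.1, 2.69, 0.82, -1.34]]
under 30 [[-0.19, 0.39, 2.03, 2.4, 0.41, -1.03]]
under 45 [[-0.16, 0.35, 1.9, 1.03, 0.24, 0.35]]
up 0 [[-0.22, 0.46, 2.12, 2.74, 1.05, -1.36]]
up 15 [[-0.21, 0.3, 2.09, 2.57, 0.63, -1.18]]
up 30 [[-0.19, 0.22, 1.99, 1.9, 0.29, -0.5]]
up 45 [[-0.16, 0.22, 1.84, 0.57, 0.38, 0.83]]
app 0 [[-0.32, 0.64, 2.3, 2.69, 1.39, -1.48]]
app 15 [[-0.31, 0.41, 2.32, 2.62, 0.94, -1.36]]
app 30 [[-0.27, 0.25, 2.25, 2.37, 0.5, -1.07]]
app 45 [[-0.23, 0.19, 2.13, 1.28, 0.26, 0.04]]
press 0 [[-0.23, 0.34, 2.15, 2.71, 0.97, -1.31]]
press 15 [[-0.22, 0.19, 2.1, 2.47, 0.55, -1.07]]
press 30 [[-0.2, 0.13, 1.99, 1.56, 0.28, -0.15]]
press 45 [[-0.17, 0.14, 1.82, 0.48, 0.46, 0.92]]
```

```bash
cat >> kin.py <<'E'
def sim(q,rows,verbose=1):
    x=pos(q,P0);Rt=rot(q)
    for i,(dx,dz,wy) in enumerate(rows):
        x=x+Rt.apply([dx,0,dz]);Rt=Rt*E_('y',np.radians(wy))
        q2,e=ik(x,Rt,q)
        if verbose: print(i,q2.round(2).tolist(),'maxstep',np.abs(q2-q).max().round(2),e.round(5))
        q=q2
    return q
E
python3 - <<'E'
from kin import *
q=[-0.25855,-0.30497,2.09826,0.37474,0.71551,0.98498]
q=sim(q,[(.003e3,29,0)]*4+[(0,0,2.5)]*14)
print(E_('z',psi).inv().apply(pos(q,P0)-O),rot(q).as_euler('xyz'))
E
```

```text
0 [-0.23, -0.23, 2.09, 0.38, 0.64, 0.98] maxstep 0.08 0.0
1 [-0.21, -0.15, 2.08, 0.4, 0.58, 0.97] maxstep 0.08 0.0
2 [-0.19, -0.07, 2.06, 0.42, 0.51, 0.96] maxstep 0.08 0.0
3 [-0.18, 0.0, 2.04, 0.44, 0.46, 0.94] maxstep 0.08 0.0
4 [-0.18, -0.0, 2.06, 0.54, 0.41, 0.84] maxstep 0.1 0.0
5 [-0.19, -0.01, 2.09, 0.66, 0.36, 0.72] maxstep 0.12 0.0
6 [-0.2, -0.02, 2.12, 0.82, 0.32, 0.56] maxstep 0.16 0.0
7 [-0.2, -0.02, 2.15, 1.02, 0.29, 0.36] maxstep 0.2 0.0
8 [-0.21, -0.02, 2.17, 1.25, 0.28, 0.12] maxstep 0.24 0.0
9 [-0.22, -0.01, 2.2, 1.51, 0.28, -0.13] maxstep 0.26 0.0
10 [-0.22, -0.01, 2.22, 1.75, 0.3, -0.38] maxstep 0.25 0.0
11 [-0.23, -0.0, 2.25, 1.96, 0.33, -0.59] maxstep 0.21 0.0
12 [-0.24, 0.01, 2.27, 2.12, 0.38, -0.76] maxstep 0.17 0.0
13 [-0.24, 0.02, 2.29, 2.26, 0.43, -0.89] maxstep 0.13 0.0
14 [-0.25, 0.04, 2.3, 2.36, 0.49, -1.0] maxstep 0.1 0.0
15 [-0.25, 0.06, 2.32, 2.44, 0.56, -1.08] maxstep 0.08 0.0
16 [-0.26, 0.09, 2.34, 2.5, 0.63, -1.15] maxstep 0.07 0.0
17 [-0.26, 0.11, 2.35, 2.55, 0.71, -1.2] maxstep 0.07 0.0
[-69.13903508  18.75327993 200.34394881] [ 3.13665965 -1.31529794  0.12753535]
```

>>> play_rows([
  {"x": 0.003, "y": 0, "z": 0.029, "wx": 0, "wy": 0, "wz": 0, "grip": 0},
  {"x": 0.003, "y": 0, "z": 0.029, "wx": 0, "wy": 0, "wz": 0, "grip": 0},
  {"x": 0.003, "y": 0, "z": 0.029, "wx": 0, "wy": 0, "wz": 0, "grip": 0},
  {"x": 0.003, "y": 0, "z": 0.029, "wx": 0, "wy": 0, "wz": 0, "grip": 0},
  {"x": 0, "y": 0, "z": 0, "wx": 0, "wy": 2.5, "wz": 0, "grip": 0},
  {"x": 0, "y": 0, "z": 0, "wx": 0, "wy": 2.5, "wz": 0, "grip": 0},
  {"x": 0, "y": 0, "z": 0, "wx": 0, "wy": 2.5, "wz": 0, "grip": 0},
  {"x": 0, "y": 0, "z": 0, "wx": 0, "wy": 2.5, "wz": 0, "grip": 0},
  {"x": 0, "y": 0, "z": 0, "wx": 0, "wy": 2.5, "wz": 0, "grip": 0},
  {"x": 0, "y": 0, "z": 0, "wx": 0, "wy": 2.5, "wz": 0, "grip": 0},
  {"x": 0, "y": 0, "z": 0, "wx": 0, "wy": 2.5, "wz": 0, "grip": 0},
  {"x": 0, "y": 0, "z": 0, "wx": 0, "wy": 2.5, "wz": 0, "grip": 0},
  {"x": 0, "y": 0, "z": 0, "wx": 0, "wy": 2.5, "wz": 0, "grip": 0},
  {"x": 0, "y": 0, "z": 0, "wx": 0, "wy": 2.5, "wz": 0, "grip": 0},
  {"x": 0, "y": 0, "z": 0, "wx": 0, "wy": 2.5, "wz": 0, "grip": 0},
  {"x": 0, "y": 0, "z": 0, "wx": 0, "wy": 2.5, "wz": 0, "grip": 0},
  {"x": 0, "y": 0, "z": 0, "wx": 0, "wy": 2.5, "wz": 0, "grip": 0},
  {"x": 0, "y": 0, "z": 0, "wx": 0, "wy": 2.5, "wz": 0, "grip": 0},
])

```text
clock: 6.32
eef_pos: [557.3, -9.1, 199.9]
eef_rot: [-3.14, -1.312, 0.124]
wrist_force: [0.2, 0.3, -0.1]
finger_gap: 0.5
```

```bash
python3 -c "
from h import *
from kin import *
s,p,d=grab('wrist','w2');print(s['clock'],s['joints'].round(3).tolist(),s['eef_rot'],E_('z',psi).inv().apply(s['eef_pos']-O),s['wrist_force'])
P=pts('wrist',d,s);Q=E_('z',psi).inv().apply((P-O).reshape(-1,3)).reshape(P.shape);np.save('Q2.npy',Q)
h=cv2.cvtColor(p,cv2.COLOR_RGB2HSV);cv2.imwrite('pics/w2z.png',cv2.resize(p[100:300,100:300],None,fx=3,fy=3)[...,::-1])
"
```

```text
6.325 [-0.262, 0.115, 2.346, 2.542, 0.704, -1.195] [-3.14025693 -1.31229805  0.12413853] [-68.79364747  19.47837252 199.90370031] [ 0.16937201  0.26477417 -0.12640185]
```

View pics/w2.png

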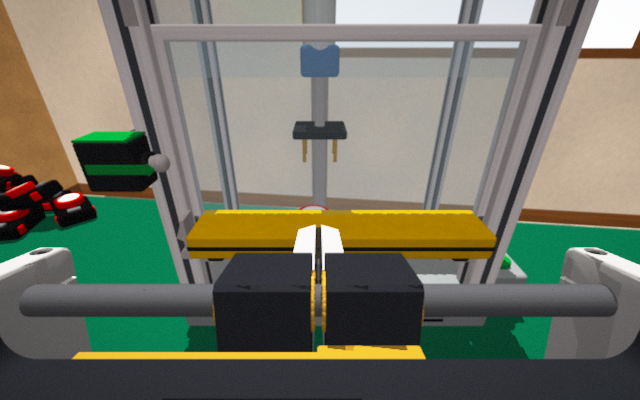

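The wrist view shows the pointer stripe at (120,169), the ball at (158,163) and the black line on the rail at about y=249 px. I'll measure both.

```bash
python3 - <<'E'
from h import *
Q=np.load('Q2.npy');p=np.load('w2.npz')['p'];h=cv2.cvtColor(p,cv2.COLOR_RGB2HSV)
for c in (100,120,140,148):
    r=[r for r in range(150,190) if 50<h[r,c,0]<80 and h[r,c,1]>120 and h[r,c,2]>40]; print(c,r,np.median(Q[r,c],0).round(1),Q[r,c][:,2].round(0))
for c in (200,230,260,360,400,450,480):
    rr=np.arange(235,262); v=h[rr,c,2].astype(int); i=rr[4:][v[4:22].argmin()]; print(c,i,v.tolist(),Q[i,c].round(1))
print(Q[225,[200,300,400,480]].round(1), [Q[240,c].round(1).tolist() for c in (190,494,250,400)])
y=(h[...,0]>18)&(h[...,0]<35)&(h[...,1]>120)&(h[...,2]>80); cols=np.where(y[225])[0]; print(cols.min(),cols.max(),Q[225,cols.min()+1],Q[225,cols.max()-1])
E
```

```text
100 [164, 165, 166, 167, 168, 169, 170, 171, 172, 173, 174] [ -1.1 195.7 220. ] [223. 224. 223. 222. 221. 220. 219. 219. 218. 216. 216.]
120 [165, 166, 167, 168, 169, 170, 171, 172, 173, 174] [ -0.9 179.4 219.8] [224. 223. 222. 221. 220. 219. 218. 217. 217. 216.]
140 [165, 166, 167, 168, 169, 170, 171, 172, 173, 174] [ -1.3 162.9 220. ] [223. 223. 222. 221. 220. 220. 219. 218. 217. 216.]
148 [165, 166, 167, 168, 169, 170, 171, 172, 173, 174, 175] [ -0.6 157.2 219.1] [223. 223. 222. 221. 220. 219. 218. 218. 217. 216. 215.]
200 249 [174, 173, 179, 169, 154, 149, 142, 141, 143, 144, 144, 136, 77, 24, 12, 26, 121, 146, 144, 144, 142, 143, 138, 124, 114, 115, 120] [  1.  130.4 138.7]
230 249 [175, 178, 181, 175, 155, 146, 147, 148, 142, 144, 144, 139, 76, 25, 21, 25, 121, 138, 143, 143, 141, 138, 140, 122, 106, 84, 67] [  1.3 102.2 138.5]
260 249 [179, 181, 181, 175, 159, 147, 151, 142, 144, 140, 143, 137, 76, 23, 20, 28, 116, 110, 68, 61, 61, 60, 61, 59, 59, 65, 59] [  1.2  73.8 138.6]
360 249 [172, 172, 177, 166, 157, 145, 142, 144, 141, 143, 147, 144, 84, 22, 19, 23, 108, 105, 65, 60, 62, 62, 58, 57, 59, 62, 60] [  0.9 -20.8 138.9]
400 248 [176, 177, 176, 171, 154, 144, 143, 146, 144, 142, 143, 144, 77, 19, 21, 21, 109, 111, 75, 61, 59, 60, 62, 59, 64, 59, 60] [  1.8 -58.6 139.5]
450 250 [174, 174, 179, 174, 155, 145, 144, 138, 142, 136, 137, 137, 85, 28, 21, 16, 106, 134, 135, 132, 136, 133, 129, 117, 113, 114, 112] [   0.9 -105.9  137.8]
480 249 [170, 172, 176, 168, 153, 142, 138, 138, 134, 135, 134, 134, 84, 30, 16, 23, 105, 131, 139, 137, 134, 137, 131, 128, 140, 147, 147] [   1.6 -134.3  138.5]
[[  22.9  135.8  151.6]
 [  22.8   36.7  151.7]
 [  23.   -62.2  151.7]
 [  23.2 -141.4  151.6]] [[1.9, 138.3, 148.3], [1.6, -144.7, 148.8], [1.6, 82.2, 148.6], [1.9, -57.5, 148.5]]
194 485 [ 22.78729907 140.69766583 151.68211309] [  24.4151845  -146.14753075  150.86207138]
```

>>> play_rows([
  {"x": -0.024, "y": 0, "z": 0.0064, "wx": 0, "wy": 0, "wz": 0, "grip": 0},
  {"x": -0.024, "y": 0, "z": 0.0064, "wx": 0, "wy": 0, "wz": 0, "grip": 0},
  {"x": -0.024, "y": 0, "z": 0.0064, "wx": 0, "wy": 0, "wz": 0, "grip": 0},
  {"x": -0.024, "y": 0, "z": 0.0064, "wx": 0, "wy": 0, "wz": 0, "grip": 0},
  {"x": 0.0063, "y": 0, "z": 0.024, "wx": 0, "wy": 0, "wz": 0, "grip": 0},
  {"x": 0.0063, "y": 0, "z": 0.024, "wx": 0, "wy": 0, "wz": 0, "grip": 0},
  {"x": 0.0063, "y": 0, "z": 0.024, "wx": 0, "wy": 0, "wz": 0, "grip": 0},
  {"x": 0.0063, "y": 0, "z": 0.024, "wx": 0, "wy": 0, "wz": 0, "grip": 0},
])

```text
clock: 7.38
eef_pos: [656.5, 3.4, 99.8]
eef_rot: [-3.138, -1.31, 0.122]
wrist_force: [0.5, -0.3, 0.2]
finger_gap: 0.4
```

```bash
cat > st.py <<'E'
from h import *
from kin import *
import sys
def go(tag):
    s,p,d=grab('wrist',tag);print(s['clock'],s['joints'].round(3).tolist(),'pitch',s['eef_rot'].round(3),E_('z',psi).inv().apply(s['eef_pos']-O).round(1),'F',s['wrist_force'].round(1))
    P=pts('wrist',d,s);Q=E_('z',psi).inv().apply((P-O).reshape(-1,3)).reshape(P.shape);np.save('Q.npy',Q)
    h=cv2.cvtColor(p,cv2.COLOR_RGB2HSV)
    y=cv2.inRange(h,(18,100,60),(35,255,255))>0;y&=(Q[...,0]>8)&(Q[...,0]<38)&(abs(Q[...,1])<150)&(Q[...,2]>100)
    if y.sum()>50: print('rail top z',np.median(Q[y][:,2]).round(1),'line',(np.median(Q[y][:,2])-13).round(1),y.sum())
    k=(h[...,2]<50)&(abs(Q[...,0])<5)&(abs(Q[...,1])<140)&(Q[...,2]>110)&(Q[...,2]<260); print('dark line z',np.median(Q[k][:,2]) if k.any() else None,k.sum())
    g=cv2.inRange(h,(50,120,40),(80,255,255))>0;g&=(abs(Q[...,0])<6)&(Q[...,1]>150)&(Q[...,1]<200)&(Q[...,2]>205)&(Q[...,2]<235)
    print('pointer z',np.median(Q[g][:,2]) if g.any() else None,g.sum())
go(sys.argv[1])
E
python3 st.py w3
```

```text
7.375 [-0.166, 0.548, 2.101, 2.76, 0.844, -1.387] pitch [-3.138 -1.31   0.122] [31.2 19.7 99.8] F [ 0.5 -0.3  0.2]
rail top z 151.6 line 138.6 11086
dark line z 139.16578938739974 3436
pointer z None 0
```

View pics/w3.png

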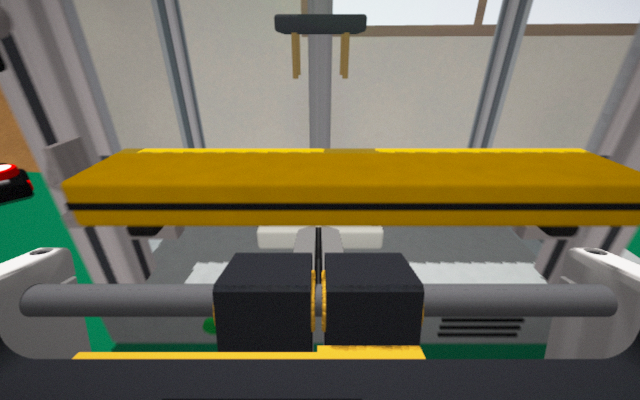

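>>> play_rows([
  {"x": 0.0029, "y": 0, "z": -0.0008, "wx": 0, "wy": 0, "wz": 0, "grip": 0},
  {"x": 0.0029, "y": 0, "z": -0.0008, "wx": 0, "wy": 0, "wz": 0, "grip": 0},
  {"x": 0.0029, "y": 0, "z": -0.0008, "wx": 0, "wy": 0, "wz": 0, "grip": 0},
  {"x": 0.0029, "y": 0, "z": -0.0008, "wx": 0, "wy": 0, "wz": 0, "grip": 0},
  {"x": 0.0029, "y": 0, "z": -0.0008, "wx": 0, "wy": 0, "wz": 0, "grip": 0},
  {"x": 0.0029, "y": 0, "z": -0.0008, "wx": 0, "wy": 0, "wz": 0, "grip": 0},
  {"x": 0.0029, "y": 0, "z": -0.0008, "wx": 0, "wy": 0, "wz": 0, "grip": 0},
  {"x": 0.0029, "y": 0, "z": -0.0008, "wx": 0, "wy": 0, "wz": 0, "grip": 0},
  {"x": 0.0029, "y": 0, "z": -0.0008, "wx": 0, "wy": 0, "wz": 0, "grip": 0},
  {"x": 0.0029, "y": 0, "z": -0.0008, "wx": 0, "wy": 0, "wz": 0, "grip": 0},
])

```text
clock: 8.68
eef_pos: [654.8, 2.6, 129.6]
eef_rot: [-3.141, -1.309, 0.123]
wrist_force: [-3.6, -0.5, -2.0]
finger_gap: 0.4
```

```bash
python3 st.py w4
```

```text
8.675 [-0.167, 0.466, 2.113, 2.735, 0.778, -1.351] pitch [-3.141 -1.309  0.123] [ 29.3  19.2 129.6] F [-3.6 -0.5 -2. ]
rail top z 172.0 line 159.0 11636
dark line z 159.06164614357016 3879
pointer z None 0
```

>>> play_rows([
  {"x": 0.0032, "y": 0, "z": -0.0007, "wx": 0, "wy": 0, "wz": 0, "grip": 0},
  {"x": 0.0032, "y": 0, "z": -0.0007, "wx": 0, "wy": 0, "wz": 0, "grip": 0},
  {"x": 0.0032, "y": 0, "z": -0.0007, "wx": 0, "wy": 0, "wz": 0, "grip": 0},
  {"x": 0.0032, "y": 0, "z": -0.0007, "wx": 0, "wy": 0, "wz": 0, "grip": 0},
  {"x": 0.0032, "y": 0, "z": -0.0007, "wx": 0, "wy": 0, "wz": 0, "grip": 0},
  {"x": 0.0032, "y": 0, "z": -0.0007, "wx": 0, "wy": 0, "wz": 0, "grip": 0},
  {"x": 0.0032, "y": 0, "z": -0.0007, "wx": 0, "wy": 0, "wz": 0, "grip": 0},
  {"x": 0.0032, "y": 0, "z": -0.0007, "wx": 0, "wy": 0, "wz": 0, "grip": 0},
  {"x": 0.0032, "y": 0, "z": -0.0007, "wx": 0, "wy": 0, "wz": 0, "grip": 0},
  {"x": 0.0032, "y": 0, "z": -0.0007, "wx": 0, "wy": 0, "wz": 0, "grip": 0},
  {"x": 0.0032, "y": 0, "z": -0.0007, "wx": 0, "wy": 0, "wz": 0, "grip": 0},
  {"x": 0.0032, "y": 0, "z": -0.0007, "wx": 0, "wy": 0, "wz": 0, "grip": 0},
])

```text
clock: 10.22
eef_pos: [656.4, 2.8, 168.4]
eef_rot: [-3.141, -1.308, 0.123]
wrist_force: [-3.3, -1.0, -8.4]
finger_gap: 0.3
```

```bash
python3 st.py w5
```

```text
10.225 [-0.166, 0.37, 2.109, 2.69, 0.685, -1.289] pitch [-3.141 -1.308  0.123] [ 31.   19.1 168.4] F [-3.3 -1.  -8.4]
rail top z 211.1 line 198.1 11960
dark line z 198.0770466297306 3350
pointer z 219.82923708620666 507
```

>>> play_rows([
  {"x": 0.002, "y": 0, "z": -0.0005, "wx": 0, "wy": 0, "wz": 0, "grip": 0},
  {"x": 0.002, "y": 0, "z": -0.0005, "wx": 0, "wy": 0, "wz": 0, "grip": 0},
  {"x": 0.002, "y": 0, "z": -0.0005, "wx": 0, "wy": 0, "wz": 0, "grip": 0},
  {"x": 0.002, "y": 0, "z": -0.0005, "wx": 0, "wy": 0, "wz": 0, "grip": 0},
  {"x": 0.002, "y": 0, "z": -0.0005, "wx": 0, "wy": 0, "wz": 0, "grip": 0},
  {"x": 0.002, "y": 0, "z": -0.0005, "wx": 0, "wy": 0, "wz": 0, "grip": 0},
  {"x": 0.002, "y": 0, "z": -0.0005, "wx": 0, "wy": 0, "wz": 0, "grip": 0},
  {"x": 0.002, "y": 0, "z": -0.0005, "wx": 0, "wy": 0, "wz": 0, "grip": 0},
  {"x": 0.002, "y": 0, "z": -0.0005, "wx": 0, "wy": 0, "wz": 0, "grip": 0},
])

```text
clock: 11.4
eef_pos: [657.6, 2.9, 188.8]
eef_rot: [3.14, -1.312, 0.126]
wrist_force: [1.7, 0.6, -3.3]
finger_gap: -0.1
```

```bash
python3 st.py w6
```

```text
11.4 [-0.166, 0.325, 2.103, 2.664, 0.643, -1.254] pitch [ 3.14  -1.312  0.126] [ 32.2  19.1 188.8] F [ 1.7  0.6 -3.3]
rail top z 231.9 line 218.9 11952
dark line z 218.90602226143372 3616
pointer z 219.97950602863114 756
```

>>> play_rows([
  {"x": -0.004, "y": 0, "z": 0.001, "wx": 0, "wy": 0, "wz": 0, "grip": 0},
  {"x": -0.006, "y": 0, "z": 0.0016, "wx": 0, "wy": 0, "wz": 0, "grip": 0},
  {"x": -0.006, "y": 0, "z": 0.0016, "wx": 0, "wy": 0, "wz": 0, "grip": 0},
  {"x": 0, "y": 0, "z": 0, "wx": 0, "wy": 0, "wz": 0, "grip": 0},
])

```text
clock: 11.95
eef_pos: [656.8, 2.9, 169.9]
eef_rot: [-3.14, -1.308, 0.122]
wrist_force: [-0.4, -0.6, 0.4]
finger_gap: 0.3
```

```bash
python3 st.py w7
```

```text
11.95 [-0.166, 0.367, 2.108, 2.688, 0.682, -1.286] pitch [-3.14  -1.308  0.122] [ 31.4  19.2 169.9] F [-0.4 -0.6  0.4]
rail top z 232.1 line 219.1 9976
dark line z 218.92562799811947 4065
pointer z 219.75097002526488 524
```

View pics/w7.png

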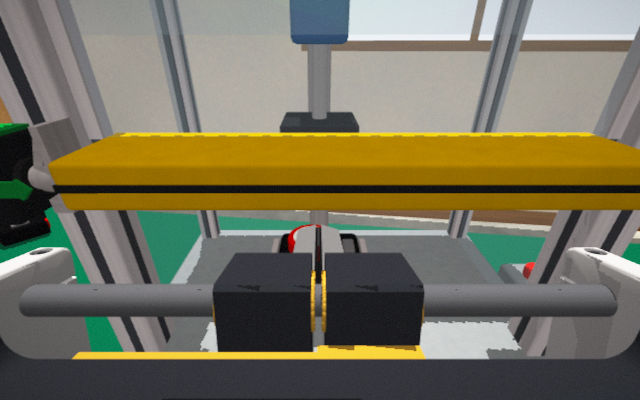

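>>> play_rows([
  {"x": -0.0055, "y": 0, "z": -0.0205, "wx": 0, "wy": 0, "wz": 0, "grip": 0},
  {"x": -0.0055, "y": 0, "z": -0.0205, "wx": 0, "wy": 0, "wz": 0, "grip": 0},
  {"x": -0.0055, "y": 0, "z": -0.0205, "wx": 0, "wy": 0, "wz": 0, "grip": 0},
  {"x": -0.0055, "y": 0, "z": -0.0205, "wx": 0, "wy": 0, "wz": 0, "grip": 0},
  {"x": 0.02, "y": 0, "z": -0.0052, "wx": 0, "wy": 0, "wz": 0, "grip": 0},
  {"x": 0.02, "y": 0, "z": -0.0052, "wx": 0, "wy": 0, "wz": 0, "grip": 0},
  {"x": 0.02, "y": 0, "z": -0.0052, "wx": 0, "wy": 0, "wz": 0, "grip": 0},
  {"x": 0.02, "y": 0, "z": -0.0052, "wx": 0, "wy": 0, "wz": 0, "grip": 0},
  {"x": 0.02, "y": 0, "z": -0.0052, "wx": 0, "wy": 0, "wz": 0, "grip": 0},
  {"x": 0, "y": 0, "z": 0, "wx": 0, "wy": 0, "wz": 0, "grip": 0},
])

```text
clock: 13.25
eef_pos: [573.6, -7.5, 275.8]
eef_rot: [3.137, -1.312, 0.128]
wrist_force: [-0.8, 0.5, 0.6]
finger_gap: 0.4
```

```bash
python3 st.py w8
```

```text
13.25 [-0.242, -0.048, 2.258, 2.338, 0.501, -0.932] pitch [ 3.137 -1.312  0.128] [-52.4  19.1 275.8] F [-0.8  0.5  0.6]
rail top z 232.1 line 219.1 4922
dark line z 219.03792211536518 490
pointer z 219.80759978316536 459
```

View pics/w8.png

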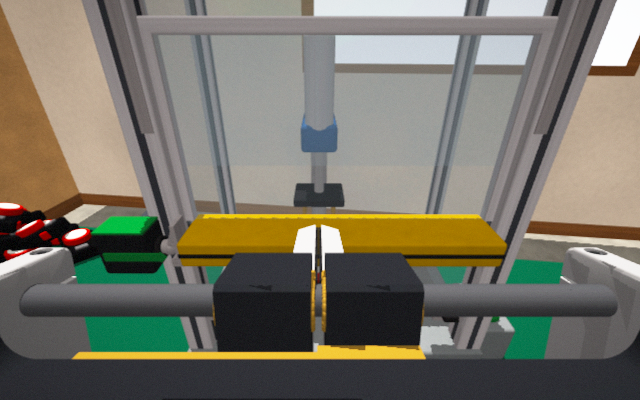

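>>> play_rows([
  {"x": 0.0046, "y": 0, "z": 0.0174, "wx": 0, "wy": 0, "wz": 0, "grip": 0},
  {"x": 0.0046, "y": 0, "z": 0.0174, "wx": 0, "wy": 0, "wz": 0, "grip": 0},
  {"x": 0.0046, "y": 0, "z": 0.0174, "wx": 0, "wy": 0, "wz": 0, "grip": 0},
  {"x": 0.0046, "y": 0, "z": 0.0174, "wx": 0, "wy": 0, "wz": 0, "grip": 0},
  {"x": -0.008, "y": 0, "z": 0.0021, "wx": 0, "wy": 0, "wz": 0, "grip": 0},
  {"x": -0.008, "y": 0, "z": 0.0021, "wx": 0, "wy": 0, "wz": 0, "grip": 0},
  {"x": -0.008, "y": 0, "z": 0.0021, "wx": 0, "wy": 0, "wz": 0, "grip": 0},
  {"x": 0, "y": 0, "z": 0, "wx": 0, "wy": 0, "wz": 0, "grip": 0},
])

```text
clock: 14.3
eef_pos: [644.3, 1.3, 248.0]
eef_rot: [-3.14, -1.308, 0.122]
wrist_force: [-0.2, 0.5, 0.4]
finger_gap: 0.4
```

```bash
python3 st.py w9
```

```text
14.3 [-0.175, 0.166, 2.11, 2.524, 0.513, -1.096] pitch [-3.14  -1.308  0.122] [ 18.8  19.1 248. ] F [-0.2  0.5  0.4]
rail top z 232.1 line 219.1 8357
dark line z 259.60584018713786 3
pointer z None 0
```

View pics/w9.png

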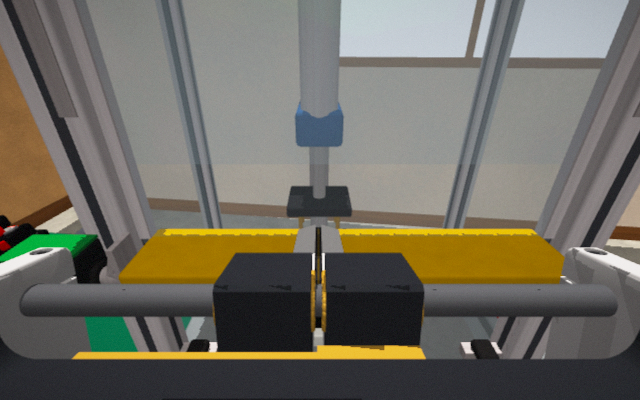

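Still clear of the ledge. I'll lower in 1 mm steps until it touches.

>>> play_rows([
  {"x": -0.0019, "y": 0, "z": 0.0005, "wx": 0, "wy": 0, "wz": 0, "grip": 0},
  {"x": -0.0019, "y": 0, "z": 0.0005, "wx": 0, "wy": 0, "wz": 0, "grip": 0},
  {"x": -0.001, "y": 0, "z": 0.0003, "wx": 0, "wy": 0, "wz": 0, "grip": 0},
  {"x": -0.001, "y": 0, "z": 0.0003, "wx": 0, "wy": 0, "wz": 0, "grip": 0},
  {"x": 0, "y": 0, "z": 0, "wx": 0, "wy": 0, "wz": 0, "grip": 0},
])

```text
clock: 14.98
eef_pos: [644.8, 1.4, 243.0]
eef_rot: [-3.142, -1.309, 0.124]
wrist_force: [-0.0, -0.2, 0.3]
finger_gap: 0.5
```

>>> play_rows([
  {"x": -0.001, "y": 0, "z": 0.0003, "wx": 0, "wy": 0, "wz": 0, "grip": 0},
  {"x": -0.001, "y": 0, "z": 0.0003, "wx": 0, "wy": 0, "wz": 0, "grip": 0},
  {"x": 0, "y": 0, "z": 0, "wx": 0, "wy": 0, "wz": 0, "grip": 0},
])

```text
clock: 15.35
eef_pos: [644.9, 1.4, 241.3]
eef_rot: [3.141, -1.31, 0.124]
wrist_force: [-0.6, -0.3, 2.9]
finger_gap: 0.5
```

>>> play_rows([
  {"x": -0.001, "y": 0, "z": 0.0003, "wx": 0, "wy": 0, "wz": 0, "grip": 0},
  {"x": 0, "y": 0, "z": 0, "wx": 0, "wy": 0, "wz": 0, "grip": 0},
])

```text
clock: 15.6
eef_pos: [644.9, 1.4, 240.1]
eef_rot: [3.142, -1.31, 0.124]
wrist_force: [-0.9, -0.1, 3.6]
finger_gap: 0.6
```

>>> play_rows([
  {"x": -0.001, "y": 0, "z": 0.0003, "wx": 0, "wy": 0, "wz": 0, "grip": 0},
  {"x": 0, "y": 0, "z": 0, "wx": 0, "wy": 0, "wz": 0, "grip": 0},
])

```text
clock: 15.85
eef_pos: [645.0, 1.4, 239.2]
eef_rot: [3.141, -1.31, 0.124]
wrist_force: [-3.3, -1.4, 5.5]
finger_gap: 0.4
```

>>> play_rows([
  {"x": -0.001, "y": 0, "z": 0.0003, "wx": 0, "wy": 0, "wz": 0, "grip": 0},
  {"x": 0, "y": 0, "z": 0, "wx": 0, "wy": 0, "wz": 0, "grip": 0},
])

```text
clock: 16.1
eef_pos: [645.1, 1.4, 238.5]
eef_rot: [3.141, -1.311, 0.124]
wrist_force: [-4.8, -0.9, 6.5]
finger_gap: 0.7
```

>>> play_rows([
  {"x": -0.0012, "y": 0, "z": 0.0001, "wx": 0, "wy": 0, "wz": 0, "grip": 0},
  {"x": 0, "y": 0, "z": 0, "wx": 0, "wy": 0, "wz": 0, "grip": 0},
])

```text
clock: 16.35
eef_pos: [645.0, 1.4, 237.8]
eef_rot: [3.141, -1.312, 0.125]
wrist_force: [-5.7, -0.5, 8.9]
finger_gap: 0.6
```

>>> play_rows([
  {"x": -0.0008, "y": 0, "z": 0.0001, "wx": 0, "wy": 0, "wz": 0, "grip": 0},
  {"x": 0, "y": 0, "z": 0, "wx": 0, "wy": 0, "wz": 0, "grip": 0},
])

```text
clock: 16.6
eef_pos: [645.0, 1.4, 237.4]
eef_rot: [3.141, -1.312, 0.125]
wrist_force: [-5.4, -0.9, 10.8]
finger_gap: 0.3
```

>>> play_rows([
  {"x": -0.0005, "y": 0, "z": 0.0001, "wx": 0, "wy": 0, "wz": 0, "grip": 0},
  {"x": 0, "y": 0, "z": 0, "wx": 0, "wy": 0, "wz": 0, "grip": 0},
  {"x": 0, "y": 0, "z": 0, "wx": 0, "wy": 0, "wz": 0, "grip": 0},
  {"x": 0, "y": 0, "z": 0, "wx": 0, "wy": 0, "wz": 0, "grip": 0},
])

```text
clock: 17.1
eef_pos: [645.1, 1.4, 237.1]
eef_rot: [3.141, -1.313, 0.125]
wrist_force: [-5.7, -1.2, 11.3]
finger_gap: 0.6
```

```bash
python3 st.py w10; python3 st.py w11
```

```text
17.1 [-0.175, 0.193, 2.116, 2.56, 0.545, -1.137] pitch [ 3.141 -1.313  0.125] [ 19.6  19.1 237.1] F [-5.7 -1.2 11.3]
rail top z 228.3 line 215.3 9410
dark line z 216.60251138731974 472
pointer z 221.09950371983854 180
17.15 [-0.175, 0.193, 2.116, 2.56, 0.545, -1.137] pitch [ 3.141 -1.313  0.125] [ 19.5  19.1 237.1] F [-7.   0.5 11.2]
rail top z 228.3 line 215.3 9428
dark line z 216.66297657507477 479
pointer z 221.06436405998835 176
```

>>> play_rows([
  {"x": 0, "y": 0, "z": 0, "wx": 0, "wy": 0, "wz": 0, "grip": 0},
  {"x": 0, "y": 0, "z": 0, "wx": 0, "wy": 0, "wz": 0, "grip": 0},
  {"x": 0, "y": 0, "z": 0, "wx": 0, "wy": 0, "wz": 0, "grip": 0},
  {"x": 0, "y": 0, "z": 0, "wx": 0, "wy": 0, "wz": 0, "grip": 0},
  {"x": 0, "y": 0, "z": 0, "wx": 0, "wy": 0, "wz": 0, "grip": 0},
])

```text
clock: 17.82
eef_pos: [645.0, 1.4, 237.1]
eef_rot: [3.141, -1.313, 0.125]
wrist_force: [-6.6, -0.4, 11.3]
finger_gap: 0.6
```

>>> play_rows([
  {"x": 0.006, "y": 0, "z": -0.0016, "wx": 0, "wy": 0, "wz": 0, "grip": 0},
  {"x": 0.012, "y": 0, "z": -0.0032, "wx": 0, "wy": 0, "wz": 0, "grip": 0},
  {"x": 0.012, "y": 0, "z": -0.0032, "wx": 0, "wy": 0, "wz": 0, "grip": 0},
  {"x": -0.005, "y": 0, "z": -0.018, "wx": 0, "wy": 0, "wz": 0, "grip": 0},
  {"x": -0.005, "y": 0, "z": -0.018, "wx": 0, "wy": 0, "wz": 0, "grip": 0},
  {"x": -0.005, "y": 0, "z": -0.018, "wx": 0, "wy": 0, "wz": 0, "grip": 0},
  {"x": -0.005, "y": 0, "z": -0.018, "wx": 0, "wy": 0, "wz": 0, "grip": 0},
  {"x": 0, "y": 0, "z": 0, "wx": 0, "wy": 0, "wz": 0, "grip": 0},
  {"x": 0, "y": 0, "z": 0, "wx": 0, "wy": 0, "wz": 0, "grip": 0},
  {"x": 0, "y": 0, "z": 0, "wx": 0, "wy": 0, "wz": 0, "grip": 0},
  {"x": 0, "y": 0, "z": 0, "wx": 0, "wy": 0, "wz": 0, "grip": 0},
])

```text
clock: 19.2
eef_pos: [570.7, -7.8, 265.5]
eef_rot: [-3.141, -1.309, 0.124]
wrist_force: [0.6, 0.2, -0.5]
finger_gap: 0.4
```

```bash
python3 st.py w12; python3 -c "
from h import *
grab('top','top2')"
```

```text
19.2 [-0.245, -0.033, 2.273, 2.366, 0.521, -0.966] pitch [-3.141 -1.309  0.124] [-55.3  19.2 265.5] F [ 0.6  0.2 -0.5]
rail top z 230.4 line 217.4 5132
dark line z 217.2624815425201 800
pointer z 220.01395565394446 472
```

View pics/w12.png

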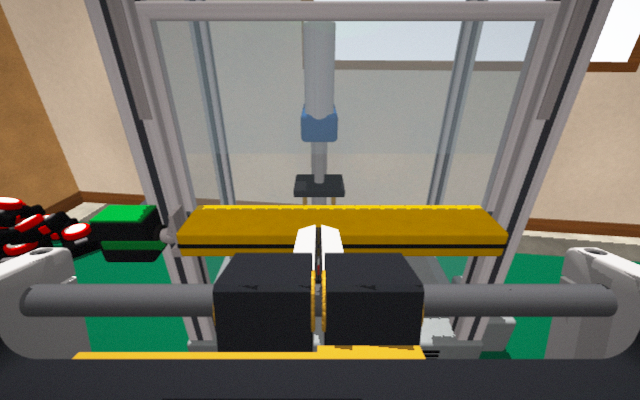

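View pics/top2.png

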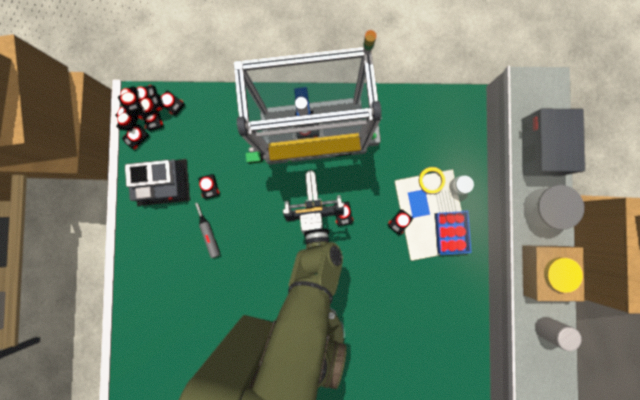

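```bash
python3 -c "
from cell import manip
print(manip.sign_off())"
```

```text
the job is handed in; nothing more can be done
None
```

The sash is raised and held by the ball catch at the green pointer, and I have handed the job in; no verdict was reported.

- **Lift:** I pushed under the rail with the shut fingers. The line started about 81 mm below the pointer, and the upward force rose to about 8 N on the ramp before the catch snapped in. With the fingers off, the line was about 0.8 mm below the pointer and stayed there.
- **Press test:** I pressed on top of the rail with 11.3 N, held for a bit over a second. The line then measured 4.6 to 5.8 mm below the pointer (8 mm allowed). No reading on the way went above that.
- **Final check:** With the robot clear and its force reading near zero, the line stood about 2.7 mm below the pointer. That is within the 5 mm limit, but a little more than the 2 mm spring-back described, and I left it there. The top picture showed the lamps, tools and boxes where they were at the start. The clock read about 19 s of the 67 s allowed.

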